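# Slide the tall oil bottle home into the free bay of the bottle rack

## Robot

A 6-joint arm with a two-finger parallel gripper is mounted at the origin on the work surface. World frame = base frame: x ahead of the robot, y to its left, z up, the work surface at z = 0. Lengths are in m, angles in degrees, forces in N, time in s.
With the tool pointing down it reaches from about 0.4 to 0.825 m from the base axis. Payload 7 kg.
Tool frame: the origin (TCP) lies on the centre line of the jaws, within the pads' length; the fingertips stand 19 mm ahead of it and the grasp point (between the pads) is the TCP; z points along the fingers, y is the line along which they close (so a half turn about z gives the same grasp; the last joint's range is limited). The gripper opens to 88 mm and grips with 3 to 60 N. Pads are 19 mm wide; open, the fingers measure 130 mm over their backs; the gripper's body (78 mm by 193 mm) begins 47 mm behind the grasp point.
Start: joints at [-60.613, 20.546, 0.682, 0, -70.136, -16.507], TCP at [0.15, -0.658, 0.246] pointing down, gripper open.
Joint ranges: [-176.03, 176.03], [-82.01, 121.73], [-58.28, 71.71], [-173.87, 95.51], [-174.79, -0.11], [-173.66, 173.66]. Speed limits (degrees/s): [136.94, 136.94, 172.46, 180, 180, 180].

## Interface

Orientations are given as [roll, pitch, yaw] about the fixed x, y, z axes, in that order (R = Rz(yaw) Ry(pitch) Rx(roll)).
In Python, from plant import get_state, capture, close_job gives the robot as it stands.
- The arm moves only by the tool apply_moves, never from a script. Its argument "targets" is a list of rows, each a list of 7 numbers: the opening, from 0 (shut) to 1 (fully open), then the shift along the tool's x, y, z normalised to -1 to 1, where 1 is 1000 mm, then the turn, a rotation vector about the tool's x, y, z normalised to -1 to 1, where 1 is 90 degrees. In form: [[claw, tx, ty, tz, ax, ay, az], ...]. A call has 1 to 20 rows; each row shifts and turns the commanded pose from where the row before left it, along the tool's axes as they then stand; what a row does not reach is not made up. A row lasts 1/12 s, in which the tool goes at most 41.7 mm and 7.16 degrees, less where a joint would pass 70% of its speed; a pose out of reach is approached as far as the arm can. A call with a number of a shift or a turn outside -1 to 1 is refused whole. A call with a gripper value outside its range is refused whole. The fingers move at their own pace and stop on an object; "newtons" is the grip in N (left out, the last holds). Time passes only in rows, so rows that do not move let the fingers close. It gives the time, the measured TCP pose, the force, the opening and the grip force at its end, in the units of the state.
- get_state(): the state, without advancing time (a new reading comes with each control period).
- capture(name): name is "scene" or "top" or "wrist"; returns a dict with "frame" (420x560x3 uint8, red, green, blue), "range_z" (420x560 float32, m along the optical axis (not along the pixel's ray), 0 where there is no reading), "camera_matrix" (3x3 intrinsics, pixels), "k1" (the pictures are not rectified: a ray, as slopes to the right and down, at radius r is drawn at 1 + k1 r^2 times it, then the intrinsics apply), "T" (4x4, takes a point from camera to world coordinates). Camera axes: x right, y down, z forward; pixel columns grow to the right and rows downward; lengths in m; the calibration is good to about 2 mm. A picture is of the moment at which its call begins.
- close_job(): hands the job in; it is judged then, once.
The state is a dict: "time_s": time; "joints": joint angles; "qd": joint speeds; "joint_torque": joint torques, N m; "tcp_pos": TCP position; "eef_rot": TCP orientation; "contact_force": force on the tool from outside, world axes, zero at the start; "moment": the same for the moment, N m; "gripper_width": finger opening in m; "gripper_force": force on a finger pad.
Only numpy, scipy, OpenCV 4.12 (cv2) and the standard library are available. Lean on these libraries where they do the work, as an engineer would, in place of code of your own. Each camera call takes 0.05 s, during which the arm holds its last target. There are 200 camera calls.

## Task

Push the tall oil bottle across the counter with your fingers, low down on its wide glass body, into the free bay of the steel bottle rack until it stands right against the rack's back plate. Keep it standing on the counter all the way: do not tip it, lift it, touch it with the fingers above the wide part or shove it hard, and leave everything else where it is. Take the hand away when the bottle is home.

Things in the scene. Friction and masses are not known exactly. Their poses are not given: they have to be found in the camera images.
- bottle: the tall oil bottle, green glass, about 0.7 kg, 294 mm high, alone on the open counter left of the rack, before its open side. Round: 72 mm across up to 65 mm height, narrowing above. Origin: centre of its underside; z up its axis. Slides on the counter; pushed higher than about 50 mm above the counter it tips. Fingers must not touch it above 65 mm.
- rack: bottle rack of sheet metal, fixed, no floor. Origin: on the counter, in the middle of its 3 bays; x points into the bays (to the back plate), within 0.2 rad of the robot's right (world -y), y away from the robot. Bays centred at y = -100, 0, 100 mm, 96 mm clear width; dividers 4 mm thick, 45 mm high, from x = -26 to 38 mm. Back plate 60 mm high, front face at x = 36 mm: a seated bottle's centre is at x = 0.
- bay_mat: a flat dark disc, 72 mm across, 1 mm thin, on the counter in the free bay (it does not hinder sliding). Origin: its centre, where the axis of the seated bottle belongs; axes parallel to the rack's (x into the bay). Its bay is the only empty one of the three and changes from start to start.
- jar_a: clear jar with a red lid, 64 mm across, 75 mm high, standing in another bay of the rack; origin: centre of its underside. Leave alone.
- jar_b: orange sauce jar with a white cap, 62 mm across, 80 mm high, standing in another bay of the rack; origin: centre of its underside. Leave alone.
- paper_roll: roll of kitchen paper standing upright, 110 mm across, 220 mm high, to the right of the rack near the robot; origin: centre of its underside. Leave alone.
- ramekin: small white bowl, 80 mm across, 40 mm high, left of the work, near the robot; origin: centre of its underside. Leave alone.
- shaker: glass shaker, 44 mm across, 70 mm high, left of the work, further out; origin: centre of its underside. Leave alone.
- cap: loose blue ring-shaped cap, 44 mm across, 18 mm high, to the right of the rack; origin: centre of its underside. Leave alone.
- bottle_top: the part of the oil bottle above 65 mm, one piece with it: 50 mm across at 95 mm above the counter, neck 28 mm across from 125 mm, collar 31 mm across from 240 mm, thin spout from 270 to 294 mm. Origin: on the bottle's axis, 65 mm above its underside.

How it is judged (in metres and radians):
At the end, for the whole second after the job is handed in: The bottle stands upright (within 0.06 rad) on the counter in the free bay, its centre within 10 mm in depth and 16 mm sideways of the seat's centre, at rest, and every other thing is within 25 mm of where it started (x of bottle in the frame of bay_mat between -0.01 and 0.01 m and y of bottle in the frame of bay_mat between -0.016 and 0.016 m and height (world z) of bottle below 0.005 m and angle between bottle's own z axis and vertical below 0.06 rad and linear speed of bottle below 0.01 m/s and angular speed of bottle below 0.1 rad/s and distance of each of jar_a, jar_b, paper_roll, ramekin, shaker, cap from where it was at the start of the episode below 0.025 m); the robot touches nothing.
It fails at once if the bottle tips by more than 0.25 rad (angle between bottle's own z axis and vertical above 0.25 rad).
It fails at once if the bottle is lifted off the counter (its underside's centre above 12 mm) (height (world z) of bottle above 0.012 m).
It fails at once if the fingers touch the bottle's shoulder or neck (above 65 mm) with more than 2 N (contact force between the fingers and bottle_top above 2 N).
It fails at once if the bottle is squeezed or shoved with more than 40 N (contact force between the fingers and bottle above 40 N).
It fails at once if another thing is moved by more than 25 mm (distance of any of jar_a, jar_b, paper_roll, ramekin, shaker, cap from where it was at the start of the episode above 0.025 m).
It also fails if it takes over 70 s, if anything falls off the work surface, if the arm or the gripper's body presses on something with over 40 N, if the wrist force passes 120 N, or if a joint passes its speed limit or range.

## Working session

There is one attempt and no reset: what is moved stays moved. The work goes in short steps, Python scripts to look and compute and a tool call to move; the robot and the scene stay as the last step left them, time stands still between calls to the robot, and variables do not carry over. Pictures are saved under pics/ and viewed, at most 10 in all, crops included, and the job is handed in when it is done.

Besides the shell and the picture viewer there is one more tool, called after "Call:" as name(argument=value, ...) on one line, values as JSON. apply_moves: Moves the arm, as the interface text tells. Scaled input: -1 to 1 covers 1000 mm each way for a shift and 90 degrees each way for a turn. Its arguments: {"type":"object","properties":{"targets":{"type":"array","items":{"type":"array","items":{"type":"number"}}},"newtons":{"type":"number"}},"required":["targets"]}

```bash
mkdir -p pics; ls
cat > h.py <<'E'
import numpy as np, cv2
from plant import get_state, capture, close_job
def cloud(c):
    K=np.array(c["camera_matrix"]);k=c["k1"];h,w=c["range_z"].shape
    u,v=np.meshgrid(np.arange(w),np.arange(h))
    pts=np.stack([u,v],-1).reshape(-1,1,2).astype(float)
    xd=(pts[:,0]-[K[0,2],K[1,2]])/[K[0,0],K[1,1]]
    s=xd.copy()
    for _ in range(30): s=xd/(1+k*(s**2).sum(1,keepdims=True))
    z=c["range_z"].reshape(-1,1)
    P=np.hstack([s*z,z]); T=np.array(c["T"])
    return (P@T[:3,:3].T+T[:3,3]).reshape(h,w,3)
E
python3 - <<'E'
from h import *
for n in("top","scene"):
    c=capture(n);cv2.imwrite(f"pics/{n}.png",c["frame"][:,:,::-1]);np.savez(n,**c)
    print(n,c["camera_matrix"],c["k1"],c["T"])
print(get_state())
E
```

```text
pics
top [[465.39156125   0.         278.37027719]
 [  0.         465.39156125 203.37493722]
 [  0.           0.           1.        ]] -0.052370438263742825 [[-0.05012938 -0.97838576  0.20061992  0.33932547]
 [-0.99874175  0.04938907 -0.00869677  0.00178764]
 [-0.00139964 -0.20080345 -0.97963055  1.21518828]
 [ 0.          0.          0.          1.        ]]
scene [[393.24346749   0.         274.78969359]
 [  0.         393.24346749 207.85502467]
 [  0.           0.           1.        ]] -0.08924907976997112 [[ 0.7107095   0.50538675 -0.4893631   0.99018543]
 [ 0.70347054 -0.51511869  0.48967533 -0.42455496]
 [-0.00460466 -0.69226943 -0.72162444  0.67952806]
 [ 0.          0.          0.          1.        ]]
{'time_s': 0.1, 'joints': array([-6.06130658e+01,  2.05875461e+01,  6.40272890e-01, -1.66008674e-02,
       -7.01366967e+01, -1.65062748e+01]), 'qd': array([ 0.03432332, -0.1737256 ,  0.05102559, -0.00455655,  0.04854644,
        0.00447109]), 'joint_torque': array([ 7.39514253e-04, -5.84163952e+01,  2.93754905e+01,  7.01554924e+00,
        1.02600738e-02, -7.24478900e-05]), 'tcp_pos': array([ 0.15034694, -0.65763191,  0.244727  ]), 'eef_rot': array([ 1.79915056e+02, -8.89593977e-03, -1.67124986e+02]), 'contact_force': array([-0.82222825,  0.51301208, -0.72366805]), 'moment': array([ 0.00696046, -0.00510221, -0.01792307]), 'gripper_force': 0.0, 'gripper_width': 0.08723331116987808}
```

View pics/top.png

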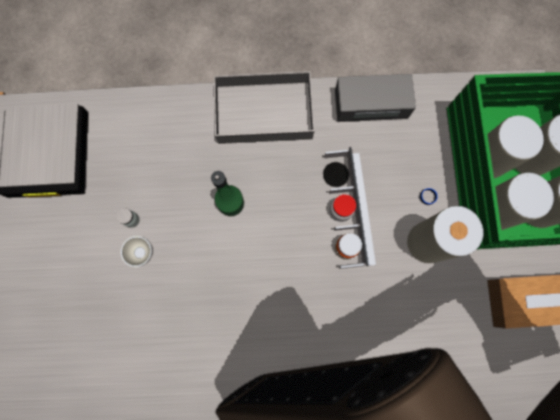

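View pics/scene.png

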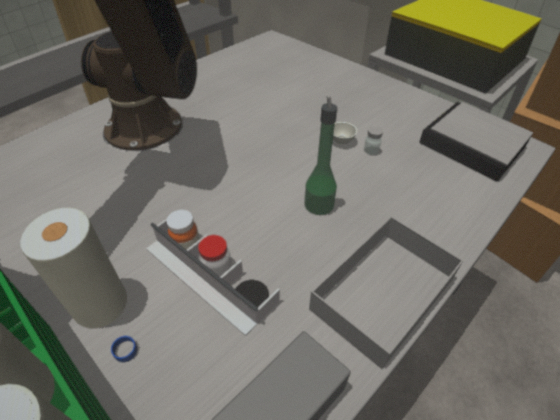

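The top view shows the bottle base near (229,200), the empty bay with its dark mat at (336,174), the jars at (343,206) and (349,244), and the back plate running from (352,150) to (371,263). The far bay is the free one. A tray stands beyond, at (215-313, 75-140). The scene view agrees, with the bottle base at (320,205) and the mat at (252,293).

Run:
```python
from h import *
def circ(p,r):
    from scipy.optimize import least_squares
    return least_squares(lambda q:np.hypot(p[:,0]-q[0],p[:,1]-q[1])-r,p[:,:2].mean(0),loss='soft_l1',f_scale=.002).x
for n in("top","scene"):
    c=dict(np.load(n+".npz"));W=cloud(c);f=c["frame"].astype(int);z=W[...,2];ok=c["range_z"]>0
    X,Y=W[...,0],W[...,1]
    dark=(f.max(-1)<60)&ok&(abs(z)<.012)&(X>.5)&(X<.75)&(Y<0)&(Y>-.3)
    print(n,"mat",dark.sum(),W[dark].mean(0),W[dark].min(0),W[dark].max(0))
    b=ok&(f[...,1]>f[...,0]+8)&(X>.3)&(X<.8)&(Y>0.0)&(Y<.3)&(z>.0)
    for lo,hi in((.003,.06),(.13,.23),(.24,.3)):
        m=b&(z>lo)&(z<hi)
        if lo>.1: m=ok&(z>lo)&(z<hi)&(X>.4)&(X<.75)&(Y>0)&(Y<.25)
        if m.sum()>5: print("bottle",lo,m.sum(),W[m].mean(0),circ(W[m],.036 if lo<.1 else .014))
    m=ok&(z>.05)&(z<.066)&(X>.35)&(X<.75)&(Y<-.13)&(Y>-.28)&(f.min(-1)>110)&(f.max(-1)-f.min(-1)<30)
    p=W[m];l=cv2.fitLine(p[:,:2].astype(np.float32),cv2.DIST_HUBER,0,.001,.001).ravel();print("plate",m.sum(),l,p.min(0),p.max(0))
    m=ok&(z>.035)&(z<.05)&(X>.35)&(X<.75)&(Y<-.08)&(Y>-.28)&(f.max(-1)-f.min(-1)<40)
    print("ctr table z",np.median(z[ok&(X>.45)&(X<.6)&(Y<.0)&(Y>-.1)]))
    t=ok&(z>.02)&(z<.08)&(X>.62)&(X<.95)&(Y>-.12)&(Y<.25);print("tray",W[t].min(0),W[t].max(0))
```

```text
top mat 485 [ 0.66120251 -0.1693423   0.00104758] [ 0.62968296 -0.20467146 -0.00579995] [ 0.70999072 -0.13498139  0.01136979]
bottle 0.003 65 [0.56688681 0.10729135 0.04183563] [0.59520094 0.11787544]
bottle 0.13 137 [0.58477344 0.11330722 0.18080959] [0.59508014 0.11798437]
bottle 0.24 218 [0.5919349  0.11658403 0.26799878] [0.5946726  0.11781606]
plate 139 [ 0.99831134  0.05808998  0.5276565  -0.21576394] [ 0.40715814 -0.22349972  0.05026821] [ 0.71706238 -0.14615649  0.0653002 ]
ctr table z 0.00019967107097551562
tray [ 0.62015433 -0.11204224  0.02001315] [0.93739377 0.14901888 0.07931088]
scene mat 496 [ 0.66149109 -0.15856756  0.00109475] [ 0.63181108 -0.17927922 -0.00223413] [ 0.68999594 -0.13349091  0.00410661]
bottle 0.003 472 [0.61481153 0.09542123 0.03363644] [0.59617936 0.1189263 ]
bottle 0.13 521 [0.60368473 0.10946413 0.18167489] [0.59725817 0.11838072]
bottle 0.24 356 [0.60189521 0.11228113 0.2633687 ] [0.59896962 0.1179485 ]
plate 74 [ 0.9813269   0.19234744  0.5655697  -0.19209993] [ 0.41050739 -0.22366093  0.05007087] [ 0.6217832  -0.14860582  0.06164333]
ctr table z 0.0008647657688468646
tray [ 0.62018074 -0.11249453  0.02000643] [0.93705415 0.1512978  0.07977232]
```

Run:
```python
from h import *
c=dict(np.load("top.npz"));f=c["frame"][:,:,::-1]
cv2.imwrite("pics/crop.png",cv2.resize(f[135:275,310:385],None,fx=4.2,fy=4.2,interpolation=cv2.INTER_CUBIC))
# orthographic map at z=0, 0.5 mm... x 0.4..0.75 up, y -.05..-.27 right
def ortho(c,z,s=2500):
    x=np.arange(.74,.40,-1/s);y=np.arange(-.06,-.26,-1/s)
    Y,X=np.meshgrid(y,x);P=np.stack([X,Y,np.full_like(X,z)],-1).reshape(-1,3)
    T=c["T"];q=(P-T[:3,3])@T[:3,:3];d=q[:,:2]/q[:,2:];d=d*(1+c["k1"]*(d**2).sum(1,keepdims=True))
    K=c["camera_matrix"];uv=(d*[K[0,0],K[1,1]]+[K[0,2],K[1,2]]).reshape(*X.shape,2).astype(np.float32)
    return cv2.remap(c["frame"][:,:,::-1].copy(),uv[...,0],uv[...,1],cv2.INTER_CUBIC)
im=np.hstack([ortho(c,z,1700) for z in(0.001,.06)])
g=im.copy()
for k in range(0,5): 
    for o in(0,340): cv2.putText(g,"",(0,0),0,1,0)
print(im.shape);cv2.imwrite("pics/ortho.png",g)
```

```text
(578, 682, 3)
```

View pics/ortho.png

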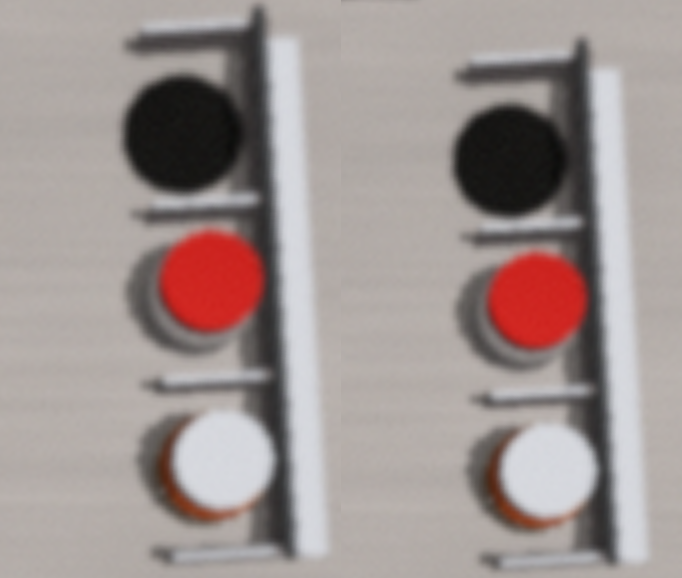

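Orthographic view (1700 px/m; left panel at counter height): the mat is centred at (182,132), which is about (0.662, -0.167) m. The plate runs from (268,38) to (298,555), so the rack is yawed about 0.058 rad. The bottle is at (0.5955, 0.118). I'll lift, swing round behind the bottle, tilt the hand 45° and push with a half-open two-finger notch.

Call:
apply_moves(targets=[[0.5,0,0,-0.035,0,0,0],[0.5,0,0,-0.035,0,0,0],[0.5,0,0,-0.035,0,0,0],[0.5,0,0,-0.035,0,0,0],[0.5,0,0,-0.035,0,0,0],[0.5,-0.04,0.0015,0,0,0,-0.038],[0.5,-0.04,0.0015,0,0,0,-0.038],[0.5,-0.04,0.0015,0,0,0,-0.038],[0.5,-0.04,0.0015,0,0,0,-0.038],[0.5,-0.04,0.0015,0,0,0,-0.038],[0.5,-0.04,0.0015,0,0,0,-0.038],[0.5,-0.04,0.0015,0,0,0,-0.038],[0.5,-0.04,0.0015,0,0,0,-0.038],[0.5,-0.04,0.0015,0,0,0,-0.038],[0.5,-0.04,0.0015,0,0,0,-0.038]])

```text
time_s: 1.35
tcp_pos: [0.492, -0.4568, 0.4197]
eef_rot: [179.9, -0.0, -132.8]
contact_force: [-0.4, 0.0, 0.9]
gripper_width: 0.0437
gripper_force: 0.0
```

Call:
apply_moves(targets=[[0.5,-0.04,0.0015,0,0,0,-0.038],[0.5,-0.04,0.0015,0,0,0,-0.038],[0.5,-0.04,0.0015,0,0,0,-0.038],[0.5,-0.04,0.0015,0,0,0,-0.038],[0.5,-0.04,0.0015,0,0,0,-0.038],[0.5,-0.04,0.0015,0,0,0,-0.038],[0.5,-0.04,0.0015,0,0,0,-0.038],[0.5,-0.04,0.0015,0,0,0,-0.038],[0.5,-0.04,0.0015,0,0,0,-0.038],[0.5,-0.04,0.0015,0,0,0,-0.038],[0.5,-0.04,0.0015,0,0,0,-0.038],[0.5,-0.04,0.0015,0,0,0,-0.038],[0.5,-0.04,0.0015,0,0,0,-0.038],[0.5,-0.04,0.0015,0,0,0,-0.038],[0.5,-0.04,0.0015,0,0,0,-0.038],[0.5,-0.04,0.0015,0,0,0,-0.038],[0.5,-0.04,0.0015,0,0,0,-0.038],[0.5,-0.04,0.0015,0,0,0,-0.038],[0.5,-0.04,0.0015,0,0,0,-0.038],[0.5,-0.04,0.0015,0,0,0,-0.038]])

```text
time_s: 3.02
tcp_pos: [0.5983, 0.2897, 0.4197]
eef_rot: [179.9, -0.0, -64.4]
contact_force: [0.7, 1.0, -0.1]
gripper_width: 0.0436
gripper_force: 0.0
```

Call:
apply_moves(targets=[[0.5,0,0,0,0,0,0.062],[0.5,0,0,0,0,0,0.062],[0.5,0,0,0,0,0,0.062],[0.5,0,0,0,0,0,0.062],[0.5,0,0,0,0,0.0625,0],[0.5,0,0,0,0,0.0625,0],[0.5,0,0,0,0,0.0625,0],[0.5,0,0,0,0,0.0625,0],[0.5,0,0,0,0,0.0625,0],[0.5,0,0,0,0,0.0625,0],[0.5,0,0,0,0,0.0625,0],[0.5,0,0,0,0,0.0625,0],[0.5,0,0,0,0,0,0]])

```text
time_s: 4.1
tcp_pos: [0.5985, 0.2897, 0.4152]
eef_rot: [179.4, -45.7, -86.3]
contact_force: [-0.9, -0.3, -2.4]
gripper_width: 0.0438
gripper_force: 0.0
```

```bash
cat >> h.py <<'E'
from scipy.spatial.transform import Rotation as Ro
def delta(target):   # world target -> tool-frame shift (m)
    s=get_state();R=Ro.from_euler('xyz',s["eef_rot"],degrees=True).as_matrix()
    return np.round(R.T@(np.array(target)-s["tcp_pos"]),4)
E
python3 - <<'E'
from h import *
s=get_state();R=Ro.from_euler('xyz',s["eef_rot"],degrees=True).as_matrix()
print(s["joints"],s["tcp_pos"],R.round(3))
h=np.array([.058,-.998]);b=np.array([.5955,.118])
t=b-.10*h; print(t,delta([*t,.15]),delta([*t,.036]))
E
```

```text
[  55.26410499   31.34076212   14.73616991   27.76815504 -110.12857751
  -50.87451213] [0.5984854  0.28967758 0.4152284 ] [[ 0.045 -0.998  0.036]
 [-0.696 -0.058 -0.715]
 [ 0.716  0.007 -0.698]]
[0.5897 0.2178] [-0.1403  0.011   0.2362] [-0.222   0.0102  0.3157]
```

Call:
apply_moves(targets=[[0.5,-0.0175,0.0014,0.0295,0,0,0],[0.5,-0.0175,0.0014,0.0295,0,0,0],[0.5,-0.0175,0.0014,0.0295,0,0,0],[0.5,-0.0175,0.0014,0.0295,0,0,0],[0.5,-0.0175,0.0014,0.0295,0,0,0],[0.5,-0.0175,0.0014,0.0295,0,0,0],[0.5,-0.0175,0.0014,0.0295,0,0,0],[0.5,-0.0175,0.0014,0.0295,0,0,0],[0.5,0,0,0,0,0,0],[0.5,0,0,0,0,0,0]])

```text
time_s: 4.93
tcp_pos: [0.5916, 0.2186, 0.1544]
eef_rot: [179.8, -45.1, -86.8]
contact_force: [0.0, 0.7, 1.3]
gripper_width: 0.0439
gripper_force: 0.0
```

Run:
```python
from h import *
s=get_state();R=Ro.from_euler('xyz',s["eef_rot"],degrees=True).as_matrix()
print(s["joints"],s["tcp_pos"],R.round(3),s["contact_force"])
h=np.array([.058,-.998]);b=np.array([.5955,.118])
t=b-.10*h; print(t,delta([*t,.036]))
c=capture("scene");cv2.imwrite("pics/s2.png",c["frame"][:,:,::-1])
```

```text
[ 52.38781657  35.37646366 -12.16601204  27.84700715 -80.93569941
 -63.41629931] [0.59158809 0.21861727 0.1544114 ] [[ 0.04  -0.999  0.037]
 [-0.705 -0.054 -0.708]
 [ 0.709  0.002 -0.706]] [0.03585521 0.69379955 1.25823208]
[0.5897 0.2178] [-0.0834  0.0017  0.0841]
```

View pics/s2.png

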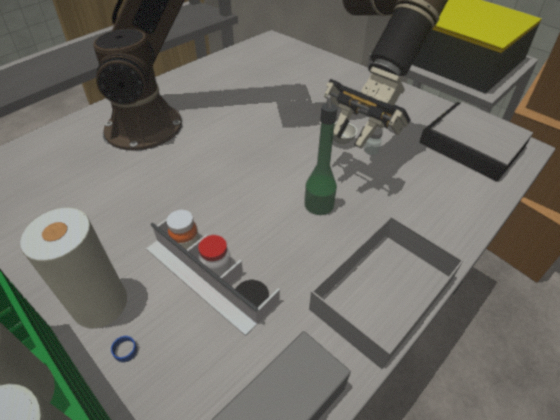

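The scene view shows the hand behind the bottle at about (370,115), tilted and clear, with the bottle still at (320,200). I'll lower it now.

Call:
apply_moves(targets=[[0.5,-0.0205,0.0004,0.021,0,0,0],[0.5,-0.0205,0.0004,0.021,0,0,0],[0.5,-0.0205,0.0004,0.021,0,0,0],[0.5,-0.0205,0.0004,0.021,0,0,0],[0.5,0,0,0,0,0,0],[0.5,0,0,0,0,0,0]])

```text
time_s: 5.48
tcp_pos: [0.591, 0.2189, 0.0387]
eef_rot: [-179.9, -45.0, -86.8]
contact_force: [0.5, 0.1, 0.3]
gripper_width: 0.0439
gripper_force: 0.0
```

Run:
```python
from h import *
s=get_state();R=Ro.from_euler('xyz',s["eef_rot"],degrees=True).as_matrix()
print(s["tcp_pos"],R.round(3),s["contact_force"])
h=np.array([.058,-.998]);b=np.array([.5955,.118])
print("line up",delta([*(b-.055*h),.036]))
u=np.array([.283,-.959]);print("per 10mm phase1",R.T@[*u*10,0],"phase2",R.T@[*h*10,0])
```

```text
[0.59101219 0.21887948 0.03865777] [[ 0.039 -0.998  0.04 ]
 [-0.706 -0.056 -0.706]
 [ 0.707 -0.001 -0.707]] [0.47995305 0.07887162 0.31855255]
line up [0.0306 0.0013 0.0344]
per 10mm phase1 [ 6.88073053 -2.28878295  6.88433148] phase2 [ 7.06809081 -0.0204814   7.06954544]
```

Call:
apply_moves(targets=[[0.5,0.0054,0.0002,0.0054,0,0,0],[0.5,0.0054,0.0002,0.0054,0,0,0],[0.5,0.0054,0.0002,0.0054,0,0,0],[0.5,0.0054,0.0002,0.0054,0,0,0],[0.5,0.005,0.0002,0.005,0,0,0],[0.5,0.004,0.0002,0.004,0,0,0],[0.5,0.002,0,0.002,0,0,0],[0.5,0.002,0,0.002,0,0,0],[0.5,0.002,0,0.002,0,0,0],[0.5,0.002,0,0.002,0,0,0],[0.5,0.002,0,0.002,0,0,0],[0.5,0.002,0,0.002,0,0,0],[0.5,0.002,0,0.002,0,0,0]])

```text
time_s: 6.57
tcp_pos: [0.5927, 0.1553, 0.0373]
eef_rot: [-180.0, -45.0, -86.8]
contact_force: [-0.2, 3.6, 0.1]
gripper_width: 0.0437
gripper_force: 1.8
```

```bash
cat >> h.py <<'E'
from scipy.optimize import least_squares
def look(tag=None):
    s=get_state();M=np.array([.6621,-.1674]);h=np.array([.058,-.998]);a=np.array([.998,.058])
    print("tcp",s["tcp_pos"].round(4),"rack",((s["tcp_pos"][:2]-M)@h).round(4),((s["tcp_pos"][:2]-M)@a).round(4),"F",s["contact_force"].round(1),s["time_s"])
    for n in("top","scene"):
        c=capture(n);W=cloud(c);f=c["frame"].astype(int);X,Y,z=W[...,0],W[...,1],W[...,2]
        for lo,hi,r in((.005,.06,.036),(.13,.235,.014)):
            m=(f[...,1]>f[...,0]+8)&(f[...,1]>f[...,2]+3)&(X>.5)&(X<.75)&(Y>-.22)&(Y<.2)&(z>lo)&(z<hi)
            p=W[m]
            if len(p)>8:
                q=least_squares(lambda q:np.hypot(p[:,0]-q[0],p[:,1]-q[1])-r,p[:,:2].mean(0),loss='soft_l1',f_scale=.002).x
                print(n,lo,len(p),q.round(4),"rack",((q-M)@h).round(4),((q-M)@a).round(4))
        if tag: cv2.imwrite(f"pics/{n}{tag}.png",c["frame"][:,:,::-1])
E
python3 -c "
from h import *
look()"
```

```text
tcp [0.5927 0.1553 0.0373] rack -0.3261 -0.0505 F [-0.2  3.6  0.1] 6.5667
top 0.005 73 [0.5944 0.1073] rack -0.278 -0.0517
top 0.13 133 [0.5944 0.1068] rack -0.2776 -0.0516
scene 0.005 470 [0.5955 0.1071] rack -0.2778 -0.0505
scene 0.13 500 [0.5963 0.1067] rack -0.2773 -0.0498
```

Call:
apply_moves(targets=[[0.5,0.0025,-0.0008,0.0025,0,0,0],[0.5,0.0035,-0.0013,0.0035,0,0,0],[0.5,0.0035,-0.0013,0.0035,0,0,0],[0.5,0.0035,-0.0013,0.0035,0,0,0],[0.5,0.0035,-0.0013,0.0035,0,0,0],[0.5,0.0035,-0.0013,0.0035,0,0,0],[0.5,0.0035,-0.0013,0.0035,0,0,0],[0.5,0.0035,-0.0013,0.0035,0,0,0],[0.5,0.0035,-0.0013,0.0035,0,0,0],[0.5,0.0035,-0.0013,0.0035,0,0,0],[0.5,0.0035,-0.0013,0.0035,0,0,0],[0.5,0.0035,-0.0013,0.0035,0,0,0],[0.5,0.0035,-0.0013,0.0035,0,0,0],[0.5,0.0035,-0.0013,0.0035,0,0,0],[0.5,0.0035,-0.0013,0.0035,0,0,0],[0.5,0.0035,-0.0013,0.0035,0,0,0],[0.5,0.0035,-0.0013,0.0035,0,0,0],[0.5,0.0035,-0.0013,0.0035,0,0,0],[0.5,0.002,-0.0008,0.002,0,0,0]])

```text
time_s: 8.25
tcp_pos: [0.6212, 0.065, 0.0373]
eef_rot: [180.0, -45.0, -86.9]
contact_force: [-1.0, 4.2, 0.2]
gripper_width: 0.0436
gripper_force: 1.8
```

```bash
python3 -c "
from h import *
look()"
```

```text
tcp [0.6212 0.065  0.0373] rack -0.2343 -0.0273 F [-1.   4.2  0.2] 8.25
top 0.005 75 [0.6225 0.0167] rack -0.186 -0.0288
top 0.13 132 [0.6223 0.0164] rack -0.1858 -0.029
scene 0.005 491 [0.6238 0.0171] rack -0.1863 -0.0276
scene 0.13 546 [0.624 0.017] rack -0.1862 -0.0274
```

Call:
apply_moves(targets=[[0.5,0.0025,-0.001,0.0025,0,0,0],[0.5,0.0036,-0.0015,0.0036,0,0,0],[0.5,0.0036,-0.0015,0.0036,0,0,0],[0.5,0.0036,-0.0015,0.0036,0,0,0],[0.5,0.0036,-0.0015,0.0036,0,0,0],[0.5,0.0036,-0.0015,0.0036,0,0,0],[0.5,0.0036,-0.0015,0.0036,0,0,0],[0.5,0.0036,-0.0015,0.0036,0,0,0],[0.5,0.0036,-0.0015,0.0036,0,0,0],[0.5,0.0036,-0.0015,0.0036,0,0,0],[0.5,0.0036,-0.0015,0.0036,0,0,0],[0.5,0.0036,-0.0015,0.0036,0,0,0],[0.5,0.0036,-0.0015,0.0036,0,0,0],[0.5,0.0036,-0.0015,0.0036,0,0,0],[0.5,0.0036,-0.0015,0.0036,0,0,0],[0.5,0.0036,-0.0015,0.0036,0,0,0],[0.5,0.0036,-0.0015,0.0036,0,0,0],[0.5,0.0036,-0.0015,0.0036,0,0,0],[0.5,0.0036,-0.0015,0.0036,0,0,0],[0.5,0.002,-0.0008,0.002,0,0,0]])

```text
time_s: 10.02
tcp_pos: [0.6554, -0.0312, 0.0373]
eef_rot: [180.0, -45.0, -86.9]
contact_force: [-0.7, 4.3, 0.9]
gripper_width: 0.0438
gripper_force: 2.0
```

```bash
python3 -c "
from h import *
look('_p1')"
```

```text
tcp [ 0.6554 -0.0312  0.0373] rack -0.1363 0.0012 F [-0.7  4.3  0.9] 10.0167
top 0.005 88 [ 0.6568 -0.0797] rack -0.0878 -0.0003
top 0.13 147 [ 0.6565 -0.0797] rack -0.0878 -0.0005
scene 0.005 511 [ 0.6581 -0.0793] rack -0.0881 0.0011
scene 0.13 589 [ 0.6581 -0.0792] rack -0.0882 0.0012
```

View pics/top_p1.png

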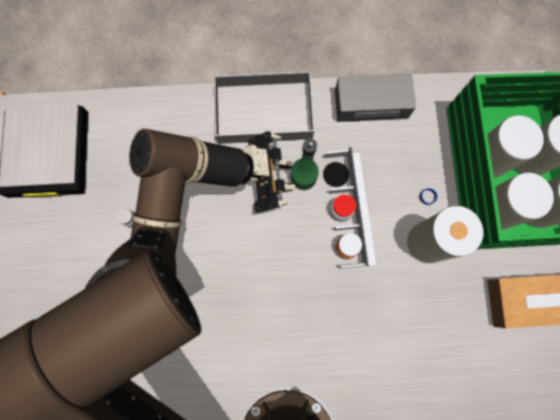

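The top view shows the bottle at (305,172), lined up with the bay whose mat is at (336,174). The gripper's outer end, about (268,135), is near the tray's near wall at row 138, so I'll check that clearance first.

Run:
```python
from h import *
c=dict(np.load("top.npz"));W=cloud(c);X,Y,z=W[...,0],W[...,1],W[...,2]
m=(c["range_z"]>0)&(z>.015)&(z<.1)&(X>.70)&(X<.95)&(Y<.16)&(Y>-.13)
print("tray z",np.percentile(z[m],[1,50,99]))
for y in np.arange(-.12,.16,.03):
    k=m&(abs(Y-y)<.015); 
    if k.sum(): print(round(y,2),np.percentile(X[k],[0,2,5]).round(4))
c=capture("top");W=cloud(c);X,Y,z=W[...,0],W[...,1],W[...,2]
g=(z>.03)&(X>.68)&(X<.79)&(Y<.08)&(Y>-.07)
for lo in np.arange(.03,.2,.02):
    k=g&(z>=lo)&(z<lo+.02); print("hand z",round(lo,2),k.sum(), (np.percentile(X[k],[50,98,100]).round(3),Y[k].min().round(3),Y[k].max().round(3)) if k.any() else "")
```

```text
tray z [0.0155665  0.04605175 0.06934617]
-0.12 [0.7628 0.7634 0.7639]
-0.09 [0.7609 0.7622 0.7625]
-0.06 [0.7615 0.7624 0.7628]
-0.03 [0.7614 0.7622 0.7626]
0.0 [0.7612 0.7622 0.7629]
0.03 [0.7616 0.7626 0.7628]
0.06 [0.7612 0.7624 0.7629]
0.09 [0.7626 0.7628 0.7631]
0.12 [0.7619 0.7623 0.7629]
0.15 [0.7624 0.7633 0.764 ]
hand z 0.03 105 (array([0.764, 0.766, 0.766]), np.float64(-0.068), np.float64(0.079))
hand z 0.05 166 (array([0.764, 0.767, 0.768]), np.float64(-0.07), np.float64(0.08))
hand z 0.07 55 (array([0.734, 0.746, 0.764]), np.float64(-0.069), np.float64(0.062))
hand z 0.09 242 (array([0.721, 0.745, 0.746]), np.float64(-0.021), np.float64(0.048))
hand z 0.11 287 (array([0.713, 0.746, 0.747]), np.float64(-0.014), np.float64(0.033))
hand z 0.13 47 (array([0.692, 0.737, 0.742]), np.float64(0.006), np.float64(0.073))
hand z 0.15 74 (array([0.689, 0.698, 0.699]), np.float64(0.039), np.float64(0.065))
hand z 0.17 8 (array([0.684, 0.693, 0.694]), np.float64(0.046), np.float64(0.08))
hand z 0.19 2 (array([0.681, 0.682, 0.682]), np.float64(0.077), np.float64(0.079))
```

Clearance to the tray is about 10 mm and shrinks to about 6 mm by the end, which is enough. I'll push straight in with a slight bias towards the robot.

Call:
apply_moves(targets=[[0.5,0.0025,0.0001,0.0025,0,0,0],[0.5,0.0035,0.0001,0.0035,0,0,0],[0.5,0.0035,0.0001,0.0035,0,0,0],[0.5,0.0035,0.0001,0.0035,0,0,0],[0.5,0.0035,0.0001,0.0035,0,0,0],[0.5,0.0035,0.0001,0.0035,0,0,0],[0.5,0.0035,0.0001,0.0035,0,0,0],[0.5,0.0035,0.0001,0.0035,0,0,0],[0.5,0.0035,0.0001,0.0035,0,0,0],[0.5,0.0035,0.0001,0.0035,0,0,0],[0.5,0.0035,0.0001,0.0035,0,0,0],[0.5,0.0035,0.0001,0.0035,0,0,0],[0.5,0.0035,0.0001,0.0035,0,0,0],[0.5,0.0035,0.0001,0.0035,0,0,0],[0.5,0.0035,0.0001,0.0035,0,0,0],[0.5,0.002,0,0.002,0,0,0],[0.5,0.0015,0,0.0015,0,0,0]])

```text
time_s: 11.58
tcp_pos: [0.658, -0.1087, 0.0373]
eef_rot: [180.0, -45.0, -86.9]
contact_force: [-0.6, 2.8, 1.1]
gripper_width: 0.0438
gripper_force: 1.8
```

```bash
python3 -c "
from h import *
look()"
```

```text
tcp [ 0.658  -0.1087  0.0373] rack -0.0588 -0.0007 F [-0.6  2.8  1.1] 11.5833
top 0.005 111 [ 0.6596 -0.1577] rack -0.0098 -0.0019
top 0.13 159 [ 0.6595 -0.1573] rack -0.0102 -0.0021
scene 0.005 386 [ 0.661 -0.157] rack -0.0104 -0.0005
scene 0.13 633 [ 0.6609 -0.1567] rack -0.0107 -0.0005
```

10 mm remain, so I'll go slowly and watch the force.

Call:
apply_moves(targets=[[0.5,0.001,0,0.001,0,0,0],[0.5,0.001,0,0.001,0,0,0],[0.5,0.001,0,0.001,0,0,0],[0.5,0.001,0,0.001,0,0,0],[0.5,0.001,0,0.001,0,0,0],[0.5,0.0005,0,0.0005,0,0,0],[0.5,0,0,0,0,0,0]])

```text
time_s: 12.27
tcp_pos: [0.6585, -0.1161, 0.0373]
eef_rot: [180.0, -45.0, -86.8]
contact_force: [0.3, 2.8, -0.8]
gripper_width: 0.0438
gripper_force: 1.6
```

```bash
python3 -c "
from h import *
look()"
```

```text
tcp [ 0.6585 -0.1161  0.0373] rack -0.0514 -0.0006 F [ 0.3  2.8 -0.8] 12.2667
top 0.005 108 [ 0.6602 -0.1654] rack -0.0021 -0.0018
top 0.13 168 [ 0.6601 -0.1648] rack -0.0027 -0.0018
scene 0.005 284 [ 0.7263 -0.1858] rack 0.0221 0.063
scene 0.13 634 [ 0.6616 -0.1637] rack -0.0037 -0.0003
```

Call:
apply_moves(targets=[[0.5,0.0005,0,0.0005,0,0,0],[0.5,0.0005,0,0.0005,0,0,0],[0.5,0,0,0,0,0,0]])

```text
time_s: 12.62
tcp_pos: [0.6587, -0.1173, 0.0373]
eef_rot: [-180.0, -45.0, -86.8]
contact_force: [0.7, 5.0, 0.9]
gripper_width: 0.0438
gripper_force: 2.2
```

Call:
apply_moves(targets=[[0.5,0.0005,0,0.0005,0,0,0],[0.5,0.0005,0,0.0005,0,0,0],[0.5,0,0,0,0,0,0]])

```text
time_s: 12.87
tcp_pos: [0.6591, -0.118, 0.0372]
eef_rot: [-179.9, -44.9, -86.8]
contact_force: [-1.4, 9.0, 1.0]
gripper_width: 0.0437
gripper_force: 4.2
```

The force climbed to 9 N while the motion stalled, so the bottle is against the plate. I'll back off straight.

Call:
apply_moves(targets=[[0.5,-0.002,0,-0.002,0,0,0],[0.5,-0.004,0,-0.004,0,0,0],[0.5,-0.01,0,-0.01,0,0,0],[0.5,-0.015,0,-0.015,0,0,0],[0.5,-0.015,0,-0.015,0,0,0],[0.5,-0.015,0,-0.015,0,0,0],[0.5,-0.01,0,-0.01,0,0,0],[0.5,0,0,0,0,0,0],[0.5,0,0,0,0,0,0]])

```text
time_s: 13.62
tcp_pos: [0.653, -0.0179, 0.0372]
eef_rot: [180.0, -45.0, -86.8]
contact_force: [0.6, -0.3, -0.7]
gripper_width: 0.0436
gripper_force: 0.0
```

```bash
python3 -c "
from h import *
look('_end')"
```

```text
tcp [ 0.653  -0.0179  0.0372] rack -0.1497 -0.0004 F [ 0.6 -0.3 -0.7] 13.6167
top 0.005 116 [ 0.6603 -0.1667] rack -0.0008 -0.0017
top 0.13 167 [ 0.6602 -0.166 ] rack -0.0015 -0.0019
scene 0.005 238 [ 0.6618 -0.1654] rack -0.002 -0.0001
scene 0.13 633 [ 0.6618 -0.1647] rack -0.0027 -0.0001
```

View pics/scene_end.png

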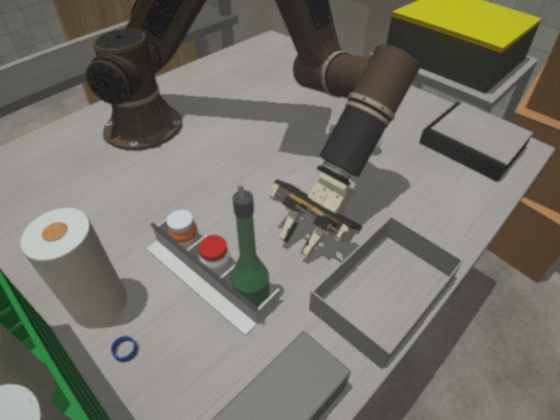

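The scene view shows the bottle upright in the far bay at (250,280) against the plate. The jars, paper roll and cap haven't moved, and the hand is clear.

```bash
python3 -c "
from plant import close_job
print(close_job())"
```

```text
the job is handed in; nothing more can be done
None
```

The bottle stands upright in the far bay, against the back plate and measured within about 3 mm of the seat's centre; the hand is clear and the job is handed in, though no verdict came back.

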